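Stand the comb in the steel cup by the wash basin

TASK

Take the handled comb out of the sloping wooden drying rack, hold it upright over the small round steel cup without a handle, lower it in handle first and leave it standing in the cup on its own, teeth end up. Leave the cup standing, and do not knock over or push away the glass tumbler.

Things in the scene. Friction and masses are not known exactly. Their poses are not given: they have to be found in the camera images.
- comb_head (a point): Centre of the toothed part (85 long, 30 wide, 6 thick) of a loose straight flat plastic comb, 165 long, 30 g; grip it here across the 30 mm. Below it a plain handle 80 long, 16 wide, 9 thick. The point is on the centre line, 42.5 mm from the upper end, 122.5 mm from the handle end. z: along the comb, handle to toothed end; y: across its width; x: through its thickness. A toothbrush and a razor stand beside it.
- comb_foot (a point): Centre of the comb's handle end face; axes as comb_head. At the start it sits loosely 42 mm deep in one of three slots (19 x 12 mm, 80 mm apart, any of them) of a fixed wooden rack (250 x 50 mm block), so the comb leans 15 to 20 degrees from upright, roughly towards the robot base; draw it out along its own length.
- cup: Loose round cup of yellow enamelled steel (220 g), open at the top, no handle: 85 mm high, outer diameter 66 mm at the foot and 76 mm at the rim, wall 3 mm, floor 4 mm thick. Origin at the centre of its underside, z up through the mouth. It stands on the slab; it, the tumbler and a wider yellow plastic mug with a handle trade places.
- tumbler: Loose round clear glass tumbler (250 g), 115 mm high, outer diameter 60 mm at the foot and 74 mm at the rim. Origin at the centre of its underside, z up. Must be left standing where it is.
Things that resemble listed ones, but are neither listed nor needed, are in the scene too. Several things look just like the cup: the one meant starts farthest from the robot's base. Leave any blue look-alike of the part that bears comb_head alone.

How it is judged:
By the outcome, as a careful person would: the job done as asked, in the order asked, and still so for the second after the job is handed in, with the robot touching nothing.
It also fails if it takes over 42 s, if anything falls off the work surface, if the arm or the gripper's body presses on something with over 40 N, if the wrist force passes 120 N, or if a joint passes its speed limit or range.

ROBOT

A 6-joint arm with a two-finger parallel gripper is mounted at the origin on the work surface. World frame = base frame: x ahead of the robot, y to its left, z up, the work surface at z = 0. Lengths are in mm, angles in rad, forces in N, time in s.
With the tool pointing down it reaches from about 350 to 975 mm from the base axis. Payload 7.1 kg.
Tool frame: the origin (TCP) lies on the front face of the gripper's body, between the roots of the fingers; the fingertips stand 80 mm ahead of it and the grasp point (between the pads) lies 61 mm ahead of it (env.tips_ahead is the distance from the TCP to the fingertips, in mm); z points along the fingers, y is the direction in which the jaws open and shut (so a half turn about z gives the same grasp; the last joint's range is limited). The gripper opens to 88 mm and grips with 3 to 60 N. Pads are 20 mm wide; open, the fingers measure 115 mm over their backs; the gripper's body (75 mm by 178 mm) begins 61 mm behind the grasp point.
Start: joints at [-1.125, 0.423, 1.63, -0, 1.089, -0.019], TCP at [280.167, -558.67, 302.675] pointing down, gripper open.
Joint ranges: [-3, 3], [-0.9, 2.11], [0.09, 2.58], [-1.31, 4.45], [0.11, 2.69], [-2.54, 2.54]. Speed limits (rad/s): [2.39, 2.39, 3.01, 3.14, 3.14, 3.14].

INTERFACE

Orientations are given as a unit quaternion [x, y, z, w].
In Python, from station import env, set_gripper, viewer, workorder gives the robot as it stands. Calls block until the motion is done:
- env.reach(position, orientation): joint-space move of the TCP to a pose.
- env.move_l(position, rot=None, rate=150, f_stop=None): straight line of the TCP; rot=None keeps the orientation; rate is the mean speed in mm/s. With f_stop (N) it stops when the force on the tool has changed by that much, and returns True; else False.
- env.move_joints(angles): joint-space move.
- set_gripper(opening): finger opening in mm; the grip force is fixed at half the most; returns when the fingers have stopped.
- env.hold(seconds).
- env.ik(position, orientation): joint angles nearest the present ones, or None.
- env.read_state(): the state.
- viewer.camera(name): name is "side" or "top"; returns the picture (384x512x3 uint8, blue, green, red); there is no depth.
- viewer.camera_params(name): a dict with "fx", "fy", "cx", "cy" (pixels), "pose" (4x4, takes a point from camera to world coordinates). Camera axes: x right, y up, looking along -z (the intrinsics and any distortion apply to the point x, -y, -z); pixel columns grow to the right and rows downward; lengths in mm; the calibration is good to about 2 mm. A picture is of the moment at which its call begins. camera_params takes no time and is no camera call.
A pose or a line that the arm cannot do raises env.IKError and nothing moves.
- workorder.sign_off(): hands the job in, once; it reports no verdict.
The state is a dict: "time_s": time; "qpos": joint angles; "dq": joint speeds; "tau": joint torques, N m; "tool_pos": TCP position; "orientation": TCP orientation; "force": force on the tool from outside, world axes, zero at the start; "wrist_torque": the same for the moment, N m; "width": finger opening in mm.
Only numpy, scipy, OpenCV 4.12 (cv2) and the standard library are available. Lean on these libraries where they do the work, as an engineer would, in place of code of your own. Each camera call takes 0.05 s, during which the arm holds its last target. There are 200 camera calls.

## Working session

There is one attempt and no reset: what is moved stays moved. The work goes in short steps, each a Python script; the robot and the scene stay as the last script left them, time stands still between calls to the robot, and variables do not carry over. Pictures are saved under pics/ and viewed, about 8 in all and at most 12, crops included, and the job is handed in when it is done.

```bash
mkdir -p pics; ls; python3 - <<'E'
from station import env, set_gripper, viewer, workorder
import cv2, numpy as np
for n in("side","top"):
    im=viewer.camera(n); cv2.imwrite(f"pics/{n}0.png",im); p=viewer.camera_params(n)
    print(n,{k:(np.round(v,3).tolist()) for k,v in p.items()})
    cv2.imwrite(f"pics/{n}0v.png",cv2.resize(im,(800,600),interpolation=cv2.INTER_CUBIC))
print(env.read_state()["time_s"])
E
```

```text
pics
side {'fx': 484.538, 'fy': 484.538, 'cx': 264.439, 'cy': 186.277, 'pose': [[-0.954, 0.221, -0.204, 315.441], [-0.301, -0.662, 0.686, 727.533], [0.017, 0.716, 0.698, 894.809], [0.0, 0.0, 0.0, 1.0]]}
top {'fx': 496.189, 'fy': 496.189, 'cx': 253.856, 'cy': 197.521, 'pose': [[0.023, 0.985, -0.171, 316.111], [-1.0, 0.021, -0.011, -64.302], [-0.007, 0.171, 0.985, 1414.177], [0.0, 0.0, 0.0, 1.0]]}
0.1
```

View pics/side0v.png

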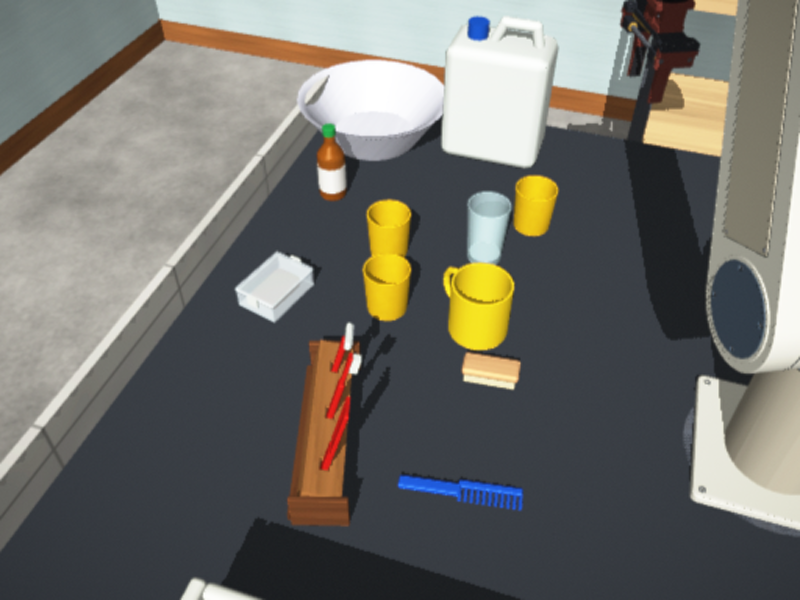

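View pics/top0v.png

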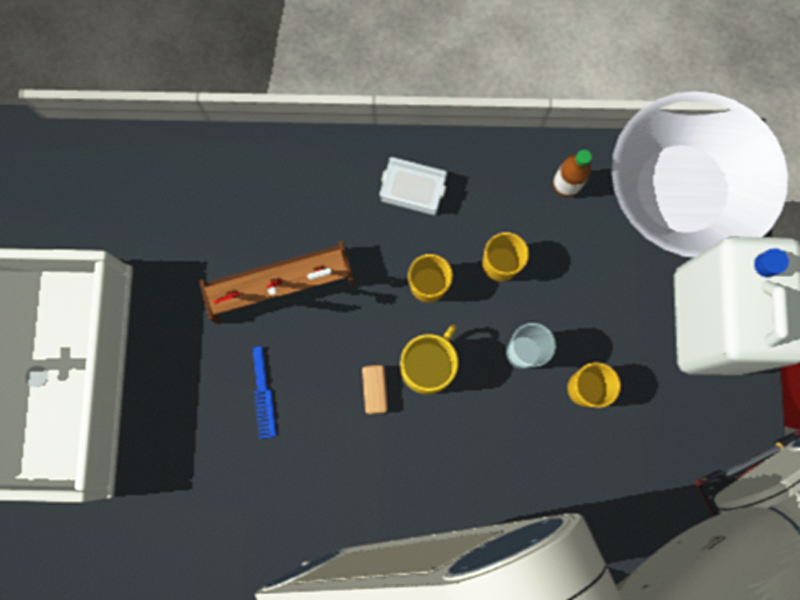

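```bash
cat > h.py <<'E'
import cv2, numpy as np
from station import env, set_gripper, viewer, workorder
P={n:viewer.camera_params(n) for n in("side","top")}
def ray(n,u,v):
    p=P[n];T=np.array(p["pose"]);d=np.array([(u-p["cx"])/p["fx"],-(v-p["cy"])/p["fy"],-1.])
    d=T[:3,:3]@d; return T[:3,3],d/np.linalg.norm(d)
def plane(n,u,v,z):
    o,d=ray(n,u,v); return o+d*(z-o[2])/d[2]
def tri(a,b):  # pixels side, top -> point, gap
    (o1,d1),(o2,d2)=ray("side",*a),ray("top",*b)
    s=np.linalg.lstsq(np.c_[d1,-d2],o2-o1,rcond=None)[0]
    q1,q2=o1+s[0]*d1,o2+s[1]*d2; return (q1+q2)/2,np.linalg.norm(q1-q2)
def proj(n,X):
    p=P[n];T=np.array(p["pose"]);c=T[:3,:3].T@(np.array(X)-T[:3,3])
    return np.array([p["cx"]+p["fx"]*c[0]/-c[2],p["cy"]-p["fy"]*c[1]/-c[2]])
def shot(n,name):
    im=viewer.camera(n);cv2.imwrite(f"pics/{name}.png",im);return im
def crop(im,x,y,w,h,W,H): return cv2.resize(im[y:y+h,x:x+w],(W,H),interpolation=cv2.INTER_CUBIC)
E
python3 - <<'E'
from h import *
s=cv2.imread("pics/side0.png");t=cv2.imread("pics/top0.png")
a=np.hstack([crop(s,180,200,60,140,257,600),np.vstack([crop(t,120,145,120,66,543,300),crop(t,250,140,150,83,543,300)])])
cv2.imwrite("pics/c1.png",a)
for n,im in(("side",s),("top",t)):
    hsv=cv2.cvtColor(im,cv2.COLOR_BGR2HSV)
    for nm,lo,hi in(("yel",(20,150,60),(32,255,255)),("red",(0,200,90),(4,255,255))):
        k,l,st,c=cv2.connectedComponentsWithStats(cv2.inRange(hsv,lo,hi))
        for i in range(1,k):
            if st[i,4]>12: print(n,nm,st[i],c[i].round(1),plane(n,*c[i],45).round(0) if nm=="yel" else "")
E
```

```text
side yel [329 112  28  39 903] [341.6 130.5] [ 423. -396.   45.]
side yel [ 232  128   32   78 2005] [247.7 166.1] [ 628. -167.   45.]
side yel [ 284  168   45   57 2072] [306.1 194.6] [ 458. -113.   45.]
side red [212 216   9  22  76] [216.3 228.5] 
side red [209 226  16  42 166] [216.5 249.6] 
side red [205 254  19  47 252] [215.1 278.5] 
top yel [308 149  31  31 718] [322.8 163.8] [ 654. -242.   45.]
top yel [261 163  29  30 685] [274.7 177.2] [ 613. -107.   45.]
top yel [ 256  208   37   44 1169] [274.5 231.8] [ 458. -108.   45.]
top yel [363 232  35  29 781] [380.2 246.4] [ 424. -399.   45.]
top red [171 179   7   5  17] [174.8 180.9] 
top red [137 187  15   7  40] [144.8 189.9] 
top red [503 233   9  29 170] [508.1 244.8]
```

View pics/c1.png

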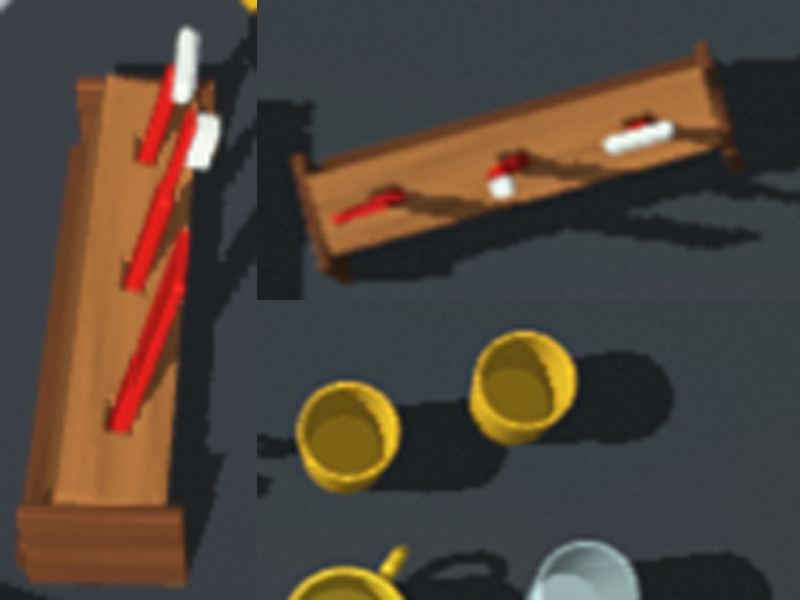

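The three look-alike cups, by top-view pixel in the 512-wide picture:
- A is at (323,164), at about (654,-242), 697 mm from the base.
- B is at (275,177), about 622 mm from the base.
- C is at (380,246), about 582 mm from the base.

The wide one with a handle at (274,232) is the mug. A is the farthest, so A is the target cup, as the crop confirms. The comb is the all-red item at top (145,190), side (215,278). The items beside it have white heads.

```bash
python3 - <<'E'
from h import *
def S(x,y): return (180+x/4.283,200+y/4.286)
def T(x,y): return (120+(x-257)/4.525,145+y/4.545)
def show(k,r): print(k,r[0].round(0),"gap",r[1].round(1))
show("comb top",tri(S(186,234),T(338,217)))
show("comb slot",tri(S(119,430),T(397,194)))
show("brush slot",tri(S(133,288),T(522,161)))
show("brush top",tri(S(205,117),T(500,187)))
show("razor top",tri(S(187,40),T(640,137)))
show("razor slot",tri(S(146,160),T(640,122)))
show("rim A",tri((249,139),(323.7,162.7)))
# rack corners / top surface edges in top view at z 50
for p in((300,165),(705,50),(738,165),(335,270)): print(plane("top",*T(*p),50).round(0))
# tumbler rim
show("tumbler",tri((489/1.5625,203/1.5625),(533/1.5625,342/1.5625)))
show("bottle",tri((328/1.5625,130/1.5625),(585/1.5625,157/1.5625)))
s=cv2.imread("pics/side0.png");t=cv2.imread("pics/top0.png")
cv2.imwrite("pics/c2.png",np.hstack([crop(s,198,245,32,64,300,600),crop(t,130,178,33,40,495,600)]))
cv2.imwrite("pics/c3.png",np.hstack([crop(s,222,118,56,84,400,600),crop(t,300,142,48,72,400,600)]))
E
```

```text
comb top [533. 238. 204.] gap 3.0
comb slot [575. 242.  43.] gap 1.2
brush slot [598. 164.  45.] gap 0.5
brush top [557. 154. 178.] gap 3.3
razor top [595.  81. 141.] gap 3.5
razor slot [621.  91.  52.] gap 2.2
rim A [ 650. -241.   74.] gap 0.2
[591. 301.  50.]
[670.  52.  50.]
[597.  29.  50.]
[526. 276.  50.]
tumbler [ 488. -281.  116.] gap 2.4
bottle [ 810. -369.  138.] gap 1.4
```

View pics/c2.png

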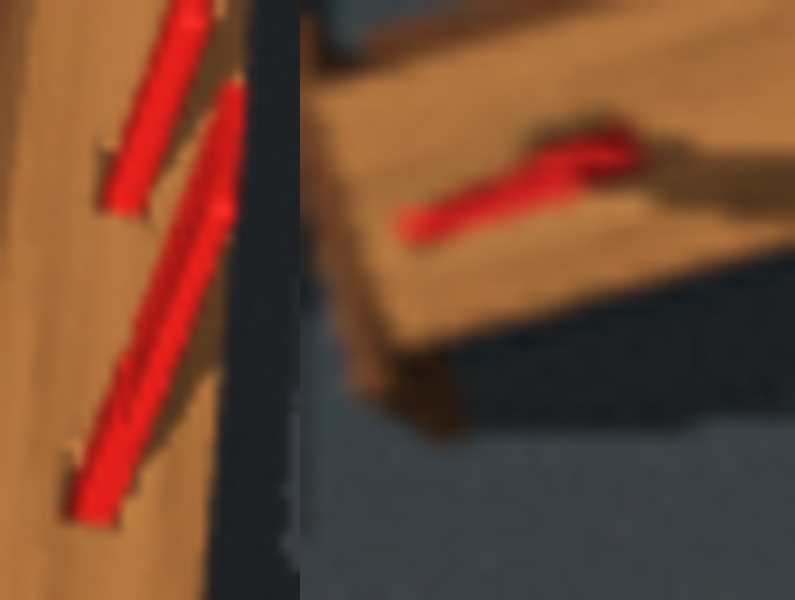

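View pics/c3.png

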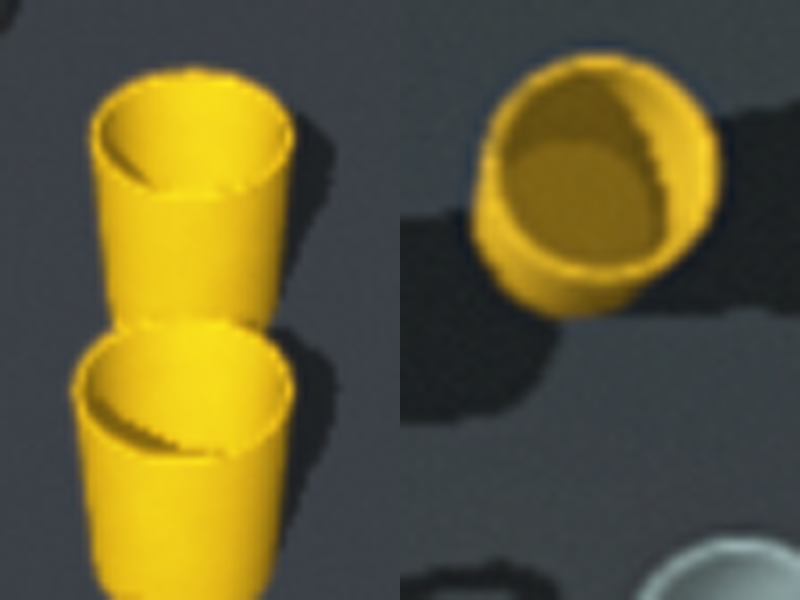

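```bash
python3 - <<'E'
from h import *
S=lambda x,y:(198+x/9.375,245+y/9.375)
T=lambda x,y:(130+(x-300)/15,178+y/15)
t,g1=tri(S(234,143),T(488,200)); b,g2=tri(S(99,489),T(595,150))
print(t.round(0),g1,b.round(0),g2,np.linalg.norm(t-b)); d=(t-b)/np.linalg.norm(t-b); print(d.round(3),np.degrees(np.arccos(d[2])))
# width ends of upper edge
w1=tri(S(238,82),T(572,172))[0];w2=tri(S(230,205),T(402,228))[0];print("w",w1.round(0),w2.round(0))
Sc=lambda x,y:(222+x/7.143,118+y/7.143); Tc=lambda x,y:(300+(x-400)/8.333,142+y/8.333)
print("cupA rim",tri(Sc(193,132),Tc(603,168)))
# side-only/ top-only positions assuming z=85
print(plane("side",*Sc(193,132),85),plane("top",*Tc(603,168),85))
# rack axis from slots
print(np.degrees(np.arctan2(26,-78)))
E
```

```text
[539. 232. 179.] 1.130187547401329 [572. 242.  57.] 0.5424192113710382 126.80520432303676
[-0.255 -0.079  0.964] 15.47075306264775
w [544. 218. 179.] [534. 246. 179.]
cupA rim (array([ 650.02258313, -241.5040274 ,   81.87277098]), np.float64(0.3260999271941697))
[ 648.90691412 -237.79543311   85.        ] [ 649.07296738 -241.10717027   85.        ]
161.565051177078
```

```bash
cat >> h.py <<'E'
from scipy.spatial.transform import Rotation as Ro
def quat(z,y):
    z=np.array(z,float);z/=np.linalg.norm(z);y=np.array(y,float);y-=z*(y@z);y/=np.linalg.norm(y)
    return Ro.from_matrix(np.c_[np.cross(y,z),y,z]).as_quat()
top=np.array([539,232,179.]);d=np.array([-.255,-.082,.964]);d/=np.linalg.norm(d);w=np.array([-.325,.946,0])
UP=27;grasp=top-UP*d;tcpg=grasp+61*d
E
python3 - <<'E'
from h import *
for s in(1,-1):
    q=quat(-d,s*w)
    for k in(0,60,130): print(s,k,env.ik(tcpg+k*d,q))
    for p in(260,400): print("cup",p,env.ik([650,-241,p],quat([0,0,-1],s*np.array([.2,1,0]))))
q=quat(-d,w if env.ik(tcpg,quat(-d,w)) is not None and abs(env.ik(tcpg,quat(-d,w))[5])<abs((env.ik(tcpg,quat(-d,-w)) if env.ik(tcpg,quat(-d,-w)) is not None else [9]*6)[5]) else -w)
set_gripper(60)
env.reach(tcpg+110*d,q)
s=env.read_state();print(s["time_s"],s["tool_pos"],s["width"],s["qpos"])
a=shot("side","side1");b=shot("top","top1")
cv2.imwrite("pics/v1.png",np.hstack([crop(a,140,150,160,240,400,600),crop(b,90,110,134,200,400,600)]))
E
```

```text
1 0 [ 0.39642662  0.41165719  1.93680649 -0.04564272  0.52349207 -1.46812862]
1 60 [ 0.39916117  0.29943015  1.93462032 -0.03953763  0.63788931 -1.47326092]
1 130 [ 0.40258079  0.17794797  1.9132152  -0.03474573  0.7807836  -1.47704586]
cup 260 [-3.72222981e-01  5.67284305e-01  1.49624017e+00 -4.44089210e-16
  1.07806818e+00 -1.74562375e+00]
cup 400 [-3.72222981e-01  4.42326866e-01  1.37094876e+00 -4.44089210e-16
  1.32831702e+00 -1.74562375e+00]
-1 0 [ 0.39642662  0.41165719  1.93680649 -0.04564272  0.52349207  1.67346403]
-1 60 [ 0.39916117  0.29943015  1.93462032 -0.03953763  0.63788931  1.66833173]
-1 130 [ 0.40258079  0.17794797  1.9132152  -0.03474573  0.7807836   1.6645468 ]
cup 260 [-3.72222981e-01  5.67284305e-01  1.49624017e+00 -4.44089210e-16
  1.07806818e+00  1.39596891e+00]
cup 400 [-3.72222981e-01  4.42326866e-01  1.37094876e+00 -4.44089210e-16
  1.32831702e+00  1.39596891e+00]
3.6083 [502.62921156 219.68660324 317.72530211] 60.05373063030485 [ 0.40050324  0.21156796  1.92118421 -0.03597314  0.73921327 -1.47600037]
```

View pics/v1.png

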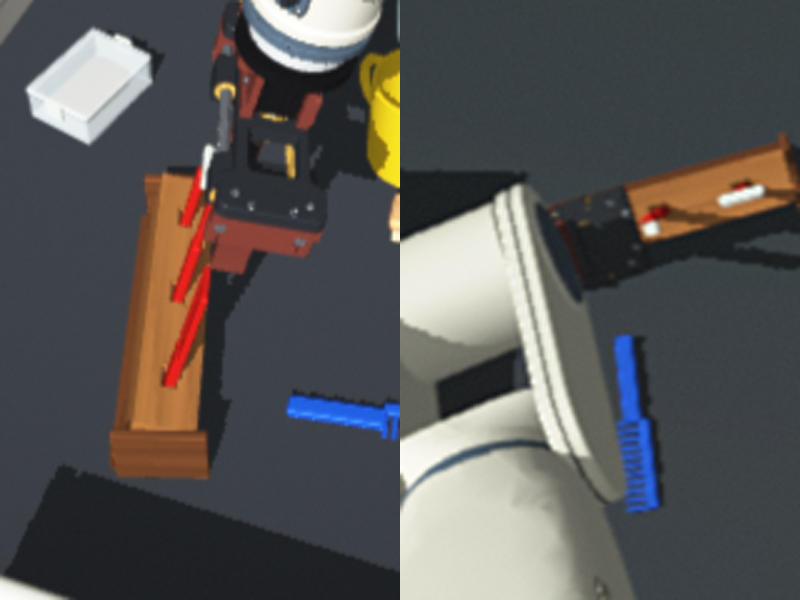

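The gripper stands above the comb and lines up with its axis. The comb is still in its slot at crop (190,320). I'll descend, watching the force.

```bash
python3 - <<'E'
from h import *
print("stop",env.move_l(tcpg,rate=80,f_stop=8))
s=env.read_state();print(s["time_s"],s["tool_pos"]-tcpg,s["force"])
a=shot("side","side2")
set_gripper(0)
s=env.read_state();print(s["time_s"],s["width"],s["force"],s["wrist_torque"])
b=shot("side","side3")
cv2.imwrite("pics/v2.png",np.hstack([crop(x,160,170,100,150,400,600) for x in(a,b)]))
E
```

```text
stop False
5.2333 [0.16572032 0.08851642 0.53325779] [-0.42124182  0.18910293  0.42498037]
5.8583 29.886950559483036 [-0.45828201  0.325357    0.94810946] [ 0.01610447 -0.02428775 -0.00041428]
```

View pics/v2.png

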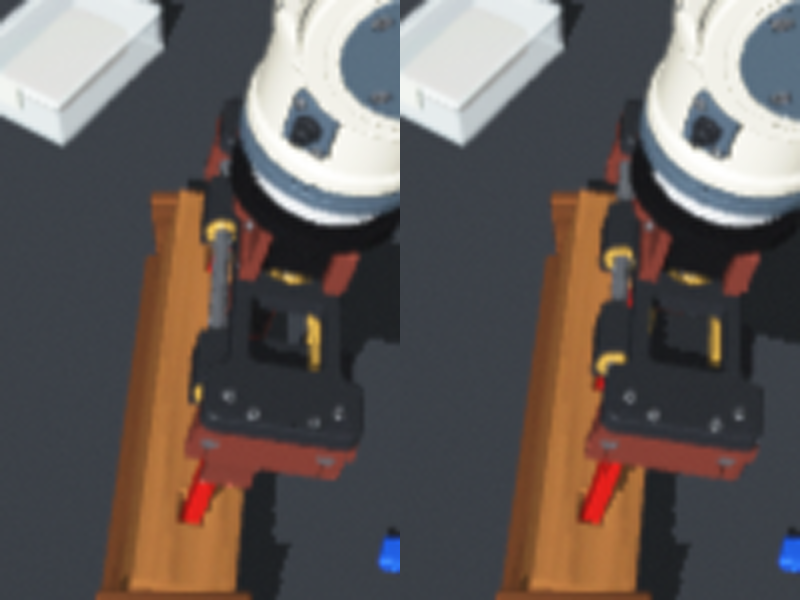

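The jaws closed on 29.9 mm, which is the comb's head width. Next I'll draw it out and carry it over the cup.

```bash
python3 - <<'E'
from h import *
print(env.move_l(tcpg+65*d,rate=60,f_stop=15),env.read_state()["force"])
p=tcpg+65*d+np.array([0,0,75])
env.move_l(p,rate=150)
q1=quat([0,0,-1],[.2,.98,0])
env.reach([649,-241,355],q1)
s=env.read_state();print(s["time_s"],s["width"],s["tool_pos"],s["force"])
a=shot("side","side4");b=shot("top","top4")
cv2.imwrite("pics/v3.png",np.hstack([crop(a,190,30,134,200,400,600),crop(b,260,100,134,200,400,600)]))
E
```

```text
False [-0.79822911 -0.1918898   0.39077153]
9.5583 29.605659539536315 [ 649.17335559 -239.7629239   355.02061631] [-0.43062854  0.32243606  1.05161654]
```

View pics/v3.png

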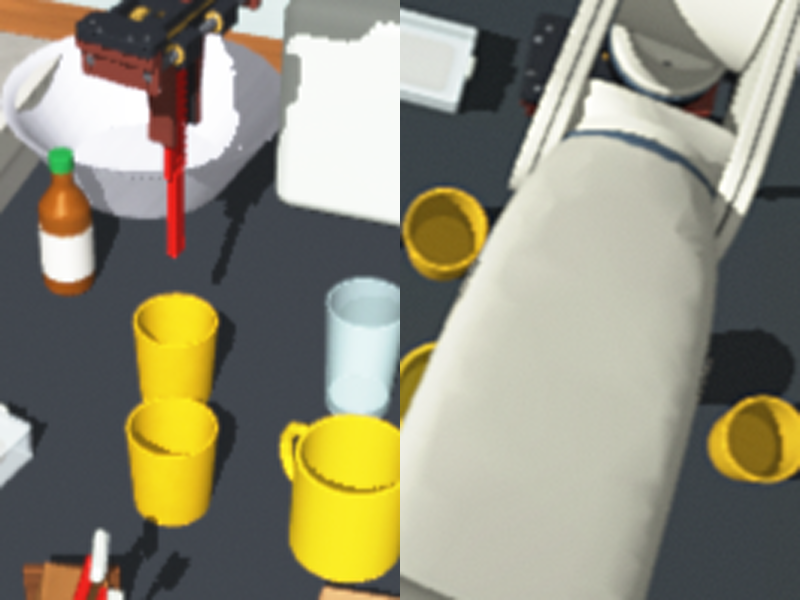

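```bash
python3 - <<'E'
from h import *
o,v=ray("side",248.6,115.4);s=env.read_state()
print("foot pix pred",proj("side",s["tool_pos"]-np.array([0,0,199])),"seen 248.6 115.4")
u=np.array([-.98,.2,0]);u/=np.linalg.norm(u);c=np.array([649.5,-240.5,0]);f=c+12*u
env.move_l(f+[0,0,355]);env.move_l(f+[0,0,216],rate=120,f_stop=10)
st=env.move_l(f+[0,0,193],rate=20,f_stop=3)
s=env.read_state();print(st,s["time_s"],s["tool_pos"],s["force"])
L=s["tool_pos"][2]-4   # TCP above cup floor
if st:
    env.move_l(f+[0,0,L+6],rate=30)
    a=np.radians(9);ax=np.sin(a)*u+np.cos(a)*np.array([0,0,1])
    env.move_l(f+[0,0,6]+L*ax,rot=quat(-ax,[.2,.98,0]),rate=30)
s=env.read_state();print(s["time_s"],s["force"],s["width"])
a=shot("side","side5")
cv2.imwrite("pics/v4.png",crop(a,190,30,134,150,536,600))
E
```

```text
foot pix pred [248.98009752 114.24368845] seen 248.6 115.4
True 11.9833 [ 637.76968517 -238.04345751  200.91650304] [-0.56510181  0.49889071  4.94450385]
13.4167 [-0.55331994 -0.02487546 -1.23056069] 29.86948801000161
```

View pics/v4.png

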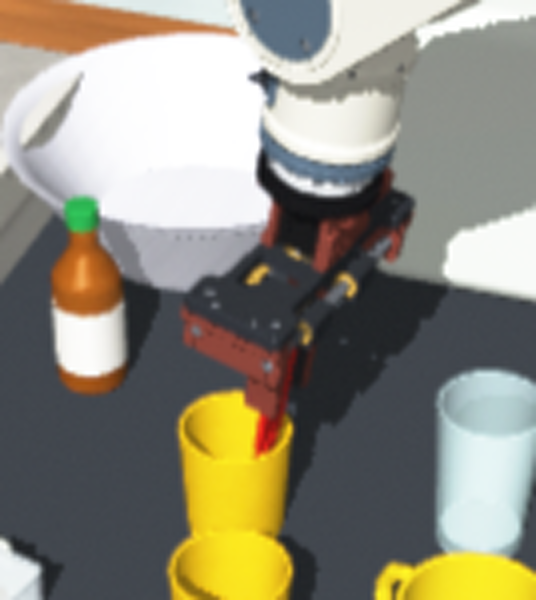

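The comb touched the cup floor at TCP z=201, where I expected about 203. It is now inside the cup, leaning slightly, near crop pixel (265,430). Now I'll release it and retract.

```bash
python3 - <<'E'
from h import *
set_gripper(70);env.hold(0.4)
s=env.read_state();R=Ro.from_quat(s["orientation"]).as_matrix()
print(env.move_l(s["tool_pos"]-120*R[:,2],rate=80,f_stop=10))
p=env.read_state()["tool_pos"];env.move_l(p+[-60,0,100])
env.reach([330,-480,400],quat([0,0,-1],[.2,.98,0]))
s=env.read_state();print(s["time_s"],s["force"])
a=shot("side","side6");b=shot("top","top6")
cv2.imwrite("pics/v5.png",np.hstack([crop(a,180,50,160,240,400,600),crop(b,250,110,134,200,400,600)]))
E
```

```text
False
18.4583 [-0.01772699  0.09275844  0.43730786]
```

View pics/v5.png

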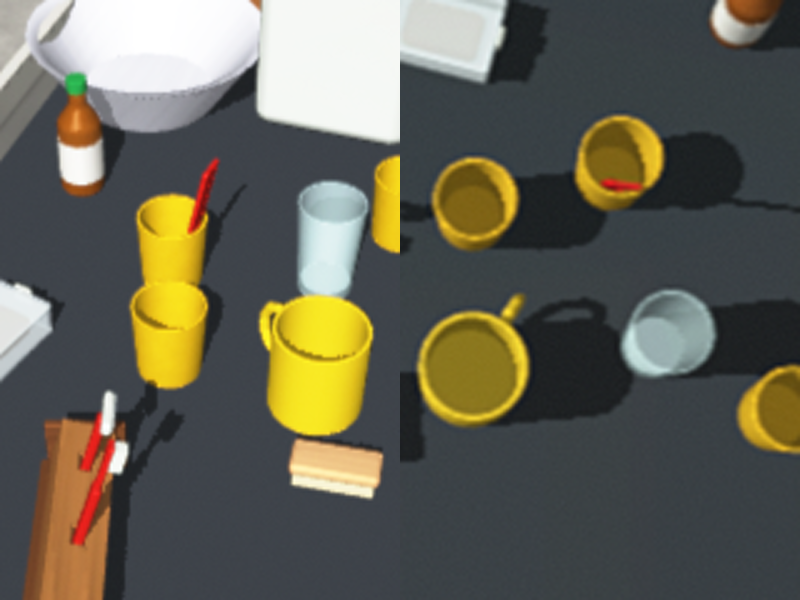

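The comb stands in cup A with its teeth up, at crop (205,190) in the side view and (622,185) in the top view. The cup, the tumbler at (332,240) and everything else are still upright, and the gripper is clear.

```bash
python3 - <<'E'
from h import *
env.hold(0.5)
a=viewer.camera("top");b=cv2.imread("pics/top6.png");t=cv2.imread("pics/top0.png")
print("still:",cv2.absdiff(a,b)[130:200,290:350].max(),"tumbler vs start:",cv2.absdiff(a,t)[200:245,320:360].max())
workorder.sign_off();print(env.read_state()["time_s"])
E
```

```text
still: 5 tumbler vs start: 6
the job is handed in; nothing more can be done
the job is handed in; nothing more can be done
```

The comb is standing handle first, teeth end up, in the yellow cup farthest from the base, about 697 mm away. The job is handed in, at about 19 s on the robot's clock.

I drew the comb out of the rack along its own length. I lowered it upright into the cup until it touched the floor, then tilted it about 9° so it settled gently against the rim.

- **After release:** the last pictures show the comb leaning slightly against the rim, the cup upright and the gripper clear of everything. The comb and cup did not move over the last half second.
- **Tumbler:** the picture around it matches the start, so it was not moved.
- **Disagreements:** all were about 2 to 4 mm. The comb touched the cup floor about 2 mm lower than predicted. The measured cup rim came out at 82 mm against the stated 85 mm. The visible comb length came out at 127 mm against 123 mm.
- **Grip:** I held the comb about 15 mm above the stated comb_head point, so the gripper body would clear the toothbrush.
- **Failed checks:** none.

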